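# Draw a circuit board from its rack and hold it up to the inspection camera

### The job

Take the tall circuit board with the aluminium bar along its top edge by that bar (not by its components), draw it straight up until it is clear of the rack, then turn it so that its component side squarely faces the inspection camera, centred in front of the lens and about 15 cm from it. Finish while still holding the board there, raised and still. Leave the other boards in their slots, do not bump the camera, and do not disturb the other things on the bench.

Things in the scene. Friction and masses are not known exactly. Their poses are not given: they have to be found in the camera images.
- board: Board to inspect: tallest of three green circuit boards on edge in the rack, the only one with an aluminium bar at its top. 130 (y) x 100 (z) x 3 (x) mm, 0.26 kg. Origin: its middle. +z to the bar; +x is the normal of the component side (copper ring coil, capacitors, up to 24 mm out, all below z=0 except at the bar); -x side flat. Upright, +x along the rack's +x, leaning 2 degrees at most
- heatsink: Aluminium bar on the tall board's top edge, the part to grip: 10 (x) x 112 (y) x 24 (z) mm, axes as the board. Origin: centre of the bar, 42 mm above the board's middle. Its middle 50 mm are bare on both faces; small black transistors stand 4.5 mm out of its +x face, 28 to 52 mm from the middle on either side
- components: Coil, capacitors, transistors and connectors fixed on the tall board's +x side; origin and axes those of the board. Fingers keep off them
- rack: Fixed grey and black board rack. Origin: centre of its underside, z up. Base 175 (x) x 166 (y) x 12 mm; two upright grooved cheeks along its y edges, inner faces at y = +/-64 mm, tops 77 mm above the bench. 11 vertical slots 6 mm wide, open at the top, 15 mm apart along x. Boards stand across it on the base, side edges in the slots at x = -60, 0 and +60 mm, in any order
- relay_board: Another board in the rack, 80 mm tall, with three black relays and no bar (top edge 92 mm above the bench). Origin: its middle; axes like the tall board. Leave it
- filter_board: Another board in the rack, 70 mm tall, with two capacitors and a grey transformer and no bar (top edge 82 mm above the bench). Origin: its middle; axes like the tall board. Leave it
- stand: Fixed camera stand. Origin on its underside, z up. Dark base plate from x = -45 to +105, y +/-70, 14 thick; column 18 across at x = +75, 425 tall; a boom towards the stand's -x (roughly to the robot) carries the camera head, pivot 315 to 375 up, 25 in front of the origin (mm). Yaw, head height and tilt differ each time
- lens (a point): Middle of the camera's front lens, in the face of a white ring light 56 mm across. Its +x axis is the viewing direction, out of the lens, 25 to 41 degrees below level and roughly towards the robot; its y axis is level. The camera body, 48 mm square, reaches 75 mm behind this point. It stays as set unless pushed hard
- battery: Bystander: black slide-on tool battery, 118 x 76 x 60, lying on the bench (mm). Origin: on its underside. Leave it
- pliers: Bystander: pliers with black grips, 160 long, lying flat (mm). Origin: on its underside. Leave it
- dish: Bystander: round steel parts dish, 104 across, 30 tall (mm). Origin: on its underside. Leave it
- socket: Bystander: wrench socket, 24 across, 32 tall, standing (mm). Origin: on its underside. Leave it
- screwdriver: Bystander: screwdriver, 200 long, lying (mm). Origin: on its underside. Leave it
- hammer: Bystander: hammer, 300 long, lying (mm). Origin: on its underside. Leave it
Things that resemble listed ones, but are neither listed nor needed, are in the scene too. What is shaped like the rack but pink is not meant. Leave any blue look-alike of the board alone.

How it is judged (in metres and radians):
On the way:
1. the board has been drawn up clear of the rack (its lower edge above the cheeks), still upright and over the rack (z of board in the frame of rack above 0.13 m and angle between board's own z axis and vertical below 0.25 rad and horizontal distance between board and rack below 0.11 m), for 0.1 s.
At the end, for the whole second after the job is handed in: the fingers hold the board by its bar, raised (its middle more than 120 mm above the bench) and still, touching neither rack nor camera stand; its component side faces the lens squarely within 0.22 rad (12.6 degrees), its middle within 30 mm of the lens axis both ways and 110 to 190 mm from the lens (x of board in the frame of lens between 0.11 and 0.19 m and y of board in the frame of lens between -0.03 and 0.03 m and z of board in the frame of lens between -0.03 and 0.03 m and angle between the x axis of board and the x axis of lens, either way round below 0.22 rad and x of lens in the frame of board above 0.08 m and contact force between the fingers and heatsink above 1 N and contact force between board and rack below 0.3 N and contact force between board and stand below 0.3 N and height (world z) of board above 0.12 m and linear speed of board below 0.03 m/s); the arm keeps its last pose, push and grip.
It fails at once if the components are pinched or pushed with the fingers (contact force between the fingers and components above 3 N).
It fails at once if another board is shifted in or out of its slot (more than 15 mm) (distance of any of relay_board, filter_board from where it was at the start of the episode above 0.015 m).
It fails at once if the camera is shifted (more than 12 mm) (distance of lens from where it was at the start of the episode above 0.012 m).
It fails at once if the board strikes the camera or its stand (more than 5 N) (contact force between board and stand above 5 N).
It fails at once if another thing on the bench is moved by more than 30 mm (distance of any of battery, pliers, dish, socket, screwdriver, hammer from where it was at the start of the episode above 0.03 m).
It also fails if it takes over 35 s, if anything falls off the work surface, if the arm or the gripper's body presses on something with over 40 N, if the wrist force passes 120 N, or if a joint passes its speed limit or range.

### The arm

A 7-joint arm with a two-finger parallel gripper is mounted at the origin on the work surface. World frame = base frame: x ahead of the robot, y to its left, z up, the work surface at z = 0. Lengths are in mm, angles in rad, forces in N, time in s.
With the tool pointing down it reaches from about 350 to 900 mm from the base axis. Payload 7.2 kg.
Tool frame: the origin (TCP) lies on the centre line of the jaws, within the pads' length; the fingertips stand 17 mm ahead of it and the grasp point (between the pads) lies 2 mm behind it (manip.tips_ahead is the distance from the TCP to the fingertips, in mm); z points along the fingers, y is the line along which they close (so a half turn about z gives the same grasp; the last joint's range is limited). The gripper opens to 85 mm and grips with 20 to 120 N. Pads are 22 mm wide; open, the fingers measure 114 mm over their backs; the gripper's body (76 mm by 85 mm) begins 54 mm behind the grasp point. The pads swing forward as they close: fully open they stand 13 mm farther back than shut.
Start: joints at [-1.312, 0.411, -0.013, 1.596, 0.006, 1.134, -0.082], TCP at [200.643, 591.921, 248.297] pointing down, gripper open.
Joint ranges: [-2.95, 2.95], [-0.29, 1.99], [-1.47, 1.44], [0.14, 2.54], [-1.03, 4.17], [0.13, 1.85], [-2.86, 2.86]. Speed limits (rad/s): [2.39, 2.39, 3.01, 3.01, 3.14, 3.14, 3.14].

### API

Orientations are given as a rotation vector (axis times angle).
In Python, from cell import monitor, read_camera, calibration, close_job, manip gives the robot as it stands. The module is installed in compiled form; this text tells all that it offers.
- The arm moves only by the tool send_rows, never from a script. Its argument "targets" is a list of rows, each an object of numbers: "ax", "ay", "az": the turn, a rotation vector about the world's x, y, z in rad; "dx", "dy", "dz": the shift along the world's x, y, z in cm; "fingers": the closure, from -1 (fully open) to 1 (shut). A call has 1 to 20 rows; each row is the pose to reach, as a shift and turn from the pose commanded when the call began; what a row does not reach only later rows make up. A row lasts 1/10 s, in which the tool goes at most 50 mm and 8.59 degrees, less where a joint would pass 70% of its speed; a pose out of reach is approached as far as the arm can. A call with a gripper value outside its range is refused whole. The fingers move at their own pace and stop on an object; the grip force is fixed at half the most. Time passes only in rows, so rows that repeat a pose let the fingers close. It gives the time, the measured TCP pose, the force, the opening and the grip force at its end, in the units of the state.
- monitor.read_state(): the state, without advancing time (a new reading comes with each control period).
- read_camera(name): name is "scene" or "top"; returns the picture (480x640x3 uint8, red, green, blue); there is no depth.
- calibration(name): a dict with "vfov" (degrees; the focal length in pixels is half the picture's height over the tangent of half this angle, whatever the lens; pixels are square), "cx", "cy" (the principal point, pixels), "dist" ([k1, k2, p1, p2, k3] as OpenCV has them; the pictures are not rectified), "origin" and "attitude" of the camera in the world. Camera axes: x right, y down, z forward; pixel columns grow to the right and rows downward; lengths in mm; the calibration is good to about 2 mm. A picture is of the moment at which its call begins. calibration takes no time and is no camera call.
- close_job(): hands the job in; it is judged then, once.
The state is a dict: "clock": time; "joint_positions": joint angles; "dq": joint speeds; "joint_torque": joint torques, N m; "position": TCP position; "eef_rot": TCP orientation; "wrist_force": force on the tool from outside, world axes, zero at the start; "torque": the same for the moment, N m; "opening": finger opening in mm; "gripper_force": force on a finger pad.
Only numpy, scipy, OpenCV 4.12 (cv2) and the standard library are available. Lean on these libraries where they do the work, as an engineer would, in place of code of your own. Each camera call takes 0.05 s, during which the arm holds its last target. There are 200 camera calls.

## Working session

There is one attempt and no reset: what is moved stays moved. The work goes in short steps, Python scripts to look and compute and a tool call to move; the robot and the scene stay as the last step left them, time stands still between calls to the robot, and variables do not carry over. Pictures are saved under pics/ and viewed, at most 10 in all, crops included, and the job is handed in when it is done.

Besides the shell and the picture viewer there is one more tool, called after ">>>" as name(argument=value, ...) on one line, values as JSON. send_rows: Moves the arm, as the interface text tells. Its arguments: {"type":"object","properties":{"targets":{"type":"array","items":{"type":"object","properties":{"ax":{"type":"number"},"ay":{"type":"number"},"az":{"type":"number"},"dx":{"type":"number"},"dy":{"type":"number"},"dz":{"type":"number"},"fingers":{"type":"number"}}}}},"required":["targets"]}

```bash
mkdir -p pics; python3 - <<'E'
from cell import monitor, read_camera, calibration, manip
import cv2
for n in("scene","top"):
    cv2.imwrite(f"pics/{n}0.png",read_camera(n)[:,:,::-1]); print(n,calibration(n))
print(monitor.read_state()); print(manip.tips_ahead)
E
```

```text
scene {'vfov': 52.99211596635415, 'cx': 322.0386621669764, 'cy': 237.93841981728283, 'dist': array([-0.12722125,  0.        ,  0.        ,  0.        ,  0.        ]), 'origin': array([1114.14102241, -148.82986957, 1052.10616178]), 'attitude': array([-2.15816536, -1.36211998,  0.45664512])}
top {'vfov': 49.53352216766732, 'cx': 319.189709019167, 'cy': 242.91467977616594, 'dist': array([0.02061733, 0.        , 0.        , 0.        , 0.        ]), 'origin': array([ 373.92822159,  153.71470673, 1595.1638961 ]), 'attitude': array([-2.1553032,  2.2025786, -0.1133677])}
{'clock': 0.1, 'joint_positions': array([-1.31222319,  0.4118099 , -0.01272408,  1.59695295,  0.00559862,
        1.13432475, -0.0822014 ]), 'dq': array([ 8.04442091e-04, -2.22127831e-03,  2.50501029e-05, -2.50028356e-03,
        7.21629071e-05, -1.31061168e-03,  1.19637846e-03]), 'joint_torque': array([ 3.31411982e-03, -6.01829410e+01,  6.84799477e-01, -3.00089121e+01,
        1.41520664e-02,  6.40236132e-03,  2.59851993e-05]), 'position': array([200.5086489 , 591.51389234, 247.54635953]), 'eef_rot': array([-5.10938774e-01, -3.09962184e+00,  2.28154258e-03]), 'wrist_force': array([0.40057015, 0.23943297, 0.54373466]), 'torque': array([-0.01520189, -0.00765343, -0.01814193]), 'gripper_force': 0.0, 'opening': 85.31157130834286}
17.0
```

View pics/scene0.png

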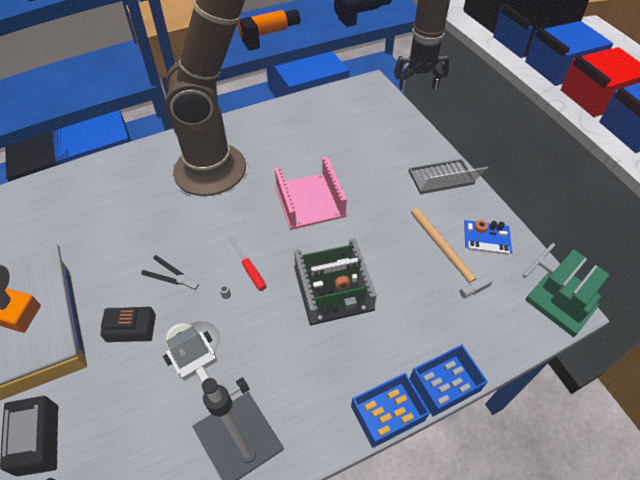

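View pics/top0.png

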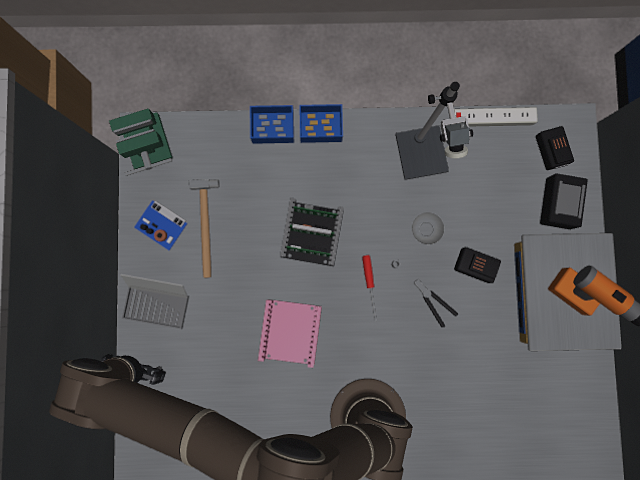

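The scene view shows the rack at about (335,280) and the camera head at about (190,348). The top view shows the rack at (312,232), the bar at (313,229) and the camera head at (457,135). I'll enlarge these.

```bash
python3 - <<'E'
import cv2, numpy as np
s=cv2.imread("pics/scene0.png");t=cv2.imread("pics/top0.png")
def c(im,x,y,w,h,z): return cv2.resize(im[y:y+h,x:x+w],None,fx=z,fy=z,interpolation=cv2.INTER_CUBIC)
cv2.imwrite("pics/rack.png",np.hstack([c(s,285,230,100,100,4),c(t,270,190,80,80,5)]))
cv2.imwrite("pics/cam.png",np.hstack([c(s,150,305,100,150,4),c(t,390,75,100,150,4)]))
E
```

```text
(no output)
```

View pics/rack.png

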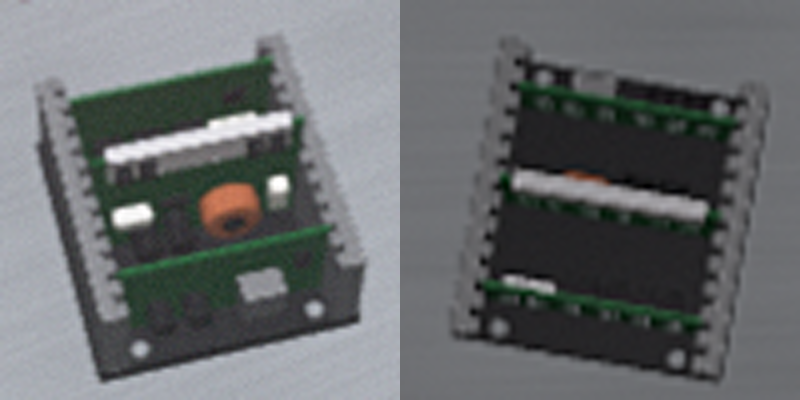

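View pics/cam.png

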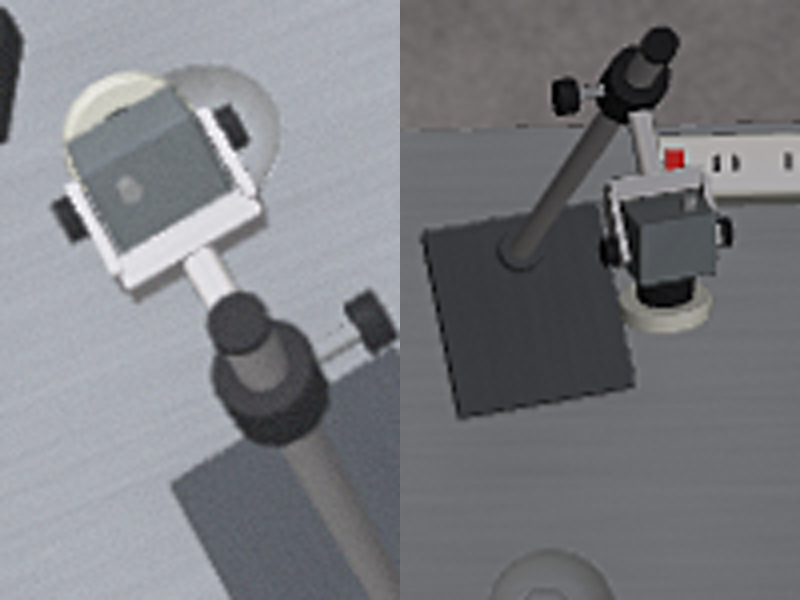

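```bash
cat > h.py <<'E'
import numpy as np, cv2
from scipy.spatial.transform import Rotation as R
from cell import calibration
def ray(n,uv):
    c=calibration(n); f=240/np.tan(np.radians(c["vfov"])/2)
    K=np.array([[f,0,c["cx"]],[0,f,c["cy"]],[0,0,1]])
    p=cv2.undistortPoints(np.array([[uv]],float),K,c["dist"])[0,0]
    d=R.from_rotvec(c["attitude"]).apply([p[0],p[1],1]); return np.array(c["origin"]),d/np.linalg.norm(d)
def proj(n,P):
    c=calibration(n); f=240/np.tan(np.radians(c["vfov"])/2)
    K=np.array([[f,0,c["cx"]],[0,f,c["cy"]],[0,0,1]])
    r=R.from_rotvec(c["attitude"]).inv(); 
    return cv2.projectPoints(np.array(P,float).reshape(-1,3),r.as_rotvec(),-r.apply(c["origin"]),K,c["dist"])[0][:,0]
def onz(n,uv,z):
    o,d=ray(n,uv); return o+d*(z-o[2])/d[2]
def tri(us,ut):
    a,d=ray("scene",us); b,e=ray("top",ut)
    s,t=np.linalg.lstsq(np.c_[d,-e],b-a,rcond=None)[0]
    p,q=a+s*d,b+t*e; return (p+q)/2,np.linalg.norm(p-q)
E
python3 - <<'E'
from h import *
np.set_printoptions(precision=1,suppress=True)
T=lambda x,y:((x-400)/5+270,y/5+190)
S=lambda x,y:(x/4+285,y/4+230)
a,b=onz("top",T(515,182),116),onz("top",T(707,212),116); print("bar top",a,b,(a+b)/2,np.linalg.norm(a-b),np.degrees(np.arctan2(*(a-b)[:2])))
a,b=onz("scene",S(106,156),116),onz("scene",S(293,120),116); print("bar scene",a,b,(a+b)/2,np.linalg.norm(a-b))
# cheek outer corners at z 77
C=[onz("top",T(*p),77) for p in [(512,42),(765,88),(718,378),(455,334)]]; print("cheeks",*C,np.mean(C,0))
C2=lambda x,y:((x-400)/4+390,y/4+75)
B=[onz("top",C2(*p),14) for p in [(458,418),(635,385),(422,232)]]; print("base",*B,np.linalg.norm(B[0]-B[1]),np.linalg.norm(B[0]-B[2]))
X=np.array(B[2]-B[0]);X/=np.linalg.norm(X);m=(B[0]+B[1])/2
print("yaw",np.degrees(np.arctan2(X[1],X[0])),"edge yaw",np.degrees(np.arctan2(*(B[0]-B[1])[[0,1]])),"origin",m+45*X,"pivot xy",m+20*X)
S2=lambda x,y:(x/4+150,y/4+305)
# knobs: scene left=world? 
print("knobL",tri(S2(72,220),C2(724,232)),"knobR",tri(S2(230,127),C2(611,250)))
print("cross L",tri(S2(72,220),C2(611,250)))
s=cv2.imread("pics/scene0.png");t=cv2.imread("pics/top0.png")
def c(im,x,y,w,h,z): return cv2.resize(im[y:y+h,x:x+w],None,fx=z,fy=z,interpolation=cv2.INTER_CUBIC)
cv2.imwrite("pics/cam2.png",np.hstack([c(s,160,315,60,64,6),c(t,435,105,40,60,9)[:384]]) if 0 else np.hstack([c(s,160,317,55,60,7),c(t,436,112,42,60,7)]))
E
```

```text
bar top [560.6 209.7 116. ] [541.  100.2 116. ] [550.8 154.9 116. ] 111.2563903185305 10.140616172307148
bar scene [543.4  99.1 116. ] [567.8 209.6 116. ] [555.6 154.4 116. ] 113.12405649254185
cheeks [648.8 211.5  77. ] [618.3  62.7  77. ] [447.8  94.7  77. ] [476.8 247.8  77. ] [547.9 154.2  77. ]
base [ 712.2 -133.4   14. ] [ 735.3 -271.3   14. ] [ 859.7 -110.7   14. ] 139.83746031632788 149.25148034652952
yaw 8.751466458844746 edge yaw -9.479649373996022 origin [ 768.2 -195.5   14. ] pivot xy [ 743.5 -199.3   14. ]
knobL (array([ 750. , -236.9,  358.6]), np.float64(0.24624830553068244)) knobR (array([ 739.4, -167.5,  361.2]), np.float64(0.9455775804995535))
cross L (array([ 744.9, -207.8,  332.4]), np.float64(65.15886917144442))
```

View pics/cam2.png

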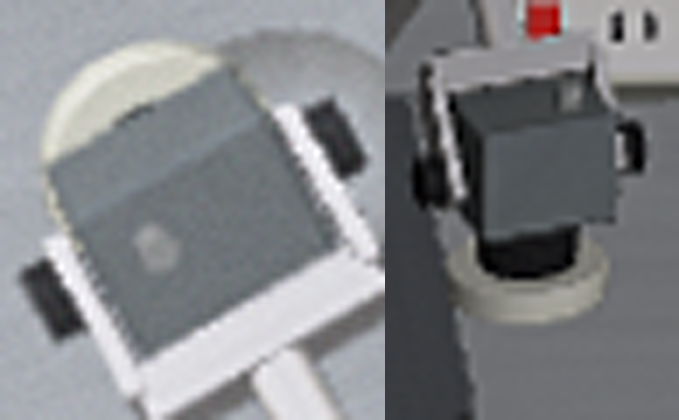

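```bash
python3 - <<'E'
from h import *
np.set_printoptions(precision=3,suppress=True)
S=lambda x,y:(x/7+160,y/7+317); T=lambda x,y:((x-385)/7+436,y/7+112)
P=[tri(S(*a),T(*b)) for a,b in [((85,225),(617,112)),((262,125),(487,130)),((50,165),(612,218)),((220,70),(490,240))]]
for p in P: print(p)
p=[q[0] for q in P]
for d in (p[2]-p[0],p[3]-p[1]): print("len",np.linalg.norm(d),"pitch",np.degrees(np.arcsin(-d[2]/np.linalg.norm(d))),"yaw",np.degrees(np.arctan2(-d[1],-d[0])))
print("widths",np.linalg.norm(p[0]-p[1]),np.linalg.norm(p[2]-p[3]))
piv=np.array([744.5,-201,360]); 
h=-np.array([np.cos(np.radians(9)),np.sin(np.radians(9)),0])
# ring: silhouette extremal points, top view; plane through ring centre normal to y: intersect axis plane
for uv in [(528,283),(528,290)]:
    o,d=ray("top",T(*uv)); n=np.cross(h,[0,0,1]); q=o+d*((piv-o)@n/(d@n)); print("ray crosses axis plane",q,"steps",d)
# predictions: ring rim for candidate tilts / distances
for tilt in (25,29,33,37,41):
    t=np.radians(tilt); dd=h*np.cos(t)-np.array([0,0,np.sin(t)]); up=np.cross(h,[0,0,1]); u2=np.cross(dd,up)
    # dist L along axis so that centre lies on top ray
    o,d=ray("top",T(528,290)); L=np.linalg.lstsq(np.c_[dd,-d],o-piv,rcond=None)[0][0]
    a=np.linspace(0,2*np.pi,73); out=[]
    for back in (0,10):
        c=piv+dd*(L-back)+28*(np.outer(np.cos(a),up)+np.outer(np.sin(a),u2))
        s=(proj("scene",c)-[160,317])*7; tt=(proj("top",c)-[436,112])*7+[385,0]
        out+= [s.min(0),tt.min(0),tt.max(0)]
    print(tilt,"L",L,"lens",piv+dd*L,np.array(out).round(0).tolist())
E
```

```text
(array([ 752.485, -222.596,  390.847]), np.float64(0.7740757749652397))
(array([ 746.688, -179.325,  391.696]), np.float64(1.843877563690397))
(array([ 722.418, -227.576,  367.123]), np.float64(1.2385072102843901))
(array([ 715.583, -185.351,  366.91 ]), np.float64(1.5291255392708691))
len 38.62200244599059 pitch 37.89963465571907 yaw 9.40479148056695
len 40.226368436708086 pitch 38.03638092941929 yaw 10.964796515322297
widths 43.66558425409306 42.774693166654885
ray crosses axis plane [ 709.246 -206.584  333.385] steps [ 0.248 -0.266 -0.932]
ray crosses axis plane [ 707.135 -206.918  331.817] steps [ 0.246 -0.266 -0.932]
25 L 44.229364508171805 lens [ 704.908 -207.271  341.308] [[26.0, 11.0], [455.0, 270.0], [620.0, 309.0], [37.0, 32.0], [453.0, 242.0], [618.0, 280.0]]
29 L 45.03120908963116 lens [ 705.6   -207.161  338.168] [[30.0, 16.0], [452.0, 267.0], [617.0, 313.0], [40.0, 35.0], [451.0, 239.0], [616.0, 285.0]]
33 L 46.04236173330103 lens [ 706.361 -207.041  334.924] [[34.0, 23.0], [449.0, 263.0], [614.0, 318.0], [43.0, 39.0], [448.0, 236.0], [613.0, 291.0]]
37 L 47.28089198771562 lens [ 707.205 -206.907  331.546] [[39.0, 30.0], [446.0, 258.0], [610.0, 323.0], [46.0, 43.0], [446.0, 232.0], [611.0, 296.0]]
41 L 48.769093626775266 lens [ 708.147 -206.758  328.005] [[44.0, 38.0], [443.0, 254.0], [607.0, 327.0], [50.0, 49.0], [444.0, 229.0], [608.0, 302.0]]
```

```bash
python3 - <<'E'
from h import *
from cell import monitor
np.set_printoptions(precision=4,suppress=True)
s=monitor.read_state(); p=s["position"]; M=R.from_rotvec(s["eef_rot"])
print(M.as_matrix())
y=M.as_matrix()[:,1]; psi=np.degrees(np.arctan2(y[1],y[0]))
for tgt in(-11,169): print("turn z by",(tgt-psi+180)%360-180, np.radians((tgt-psi+180)%360-180))
print("shift cm to 552,154.6,106:",(np.array([552,154.6,106])-p)/10)
t,w=np.radians(38),np.radians(9.3)
d=np.array([-np.cos(t)*np.cos(w),-np.cos(t)*np.sin(w),-np.sin(t)])
lens=np.array([707,-207,331]); x=-d; yb=np.cross([0,0,1],x); yb/=np.linalg.norm(yb); zb=np.cross(x,yb)
B1=R.from_matrix(np.c_[x,yb,zb]); B0=R.from_euler("z",-11,degrees=True)
rel=(B1*B0.inv()).as_rotvec(); print("turn",rel,np.degrees(np.linalg.norm(rel)))
c=lens+150*d; print("board target",c,"tcp",c+44*zb,"zb",zb, "tcp shift from lifted tcp(552,154.6,106+d)")
E
```

```text
[[-0.9471  0.321  -0.0004]
 [ 0.321   0.9471 -0.0014]
 [-0.0001 -0.0015 -1.    ]]
turn z by -82.27917890654585 -1.436042577756693
turn z by 97.72082109345416 1.7055500758331006
shift cm to 552,154.6,106: [ 35.1491 -43.6914 -14.1546]
turn [-0.0099 -0.6665  0.3412] 42.90503069407236
board target [ 590.3521 -226.1018  238.6508] tcp [ 563.619  -230.4795  273.3233] zb [-0.6076 -0.0995  0.788 ] tcp shift from lifted tcp(552,154.6,106+d)
```

>>> send_rows(targets=[{"dx": 1,"dy": -1.3,"az": -0.05,"fingers": 0},{"dx": 3,"dy": -4,"az": -0.13,"fingers": 0},{"dx": 6,"dy": -7.5,"az": -0.24,"fingers": 0},{"dx": 9,"dy": -11,"az": -0.36,"fingers": 0},{"dx": 12,"dy": -15,"az": -0.48,"fingers": 0},{"dx": 15,"dy": -18.5,"az": -0.6,"fingers": 0},{"dx": 18,"dy": -22.3,"az": -0.72,"fingers": 0},{"dx": 21,"dy": -26,"az": -0.84,"fingers": 0},{"dx": 24,"dy": -29.8,"az": -0.96,"fingers": 0},{"dx": 27,"dy": -33.5,"az": -1.08,"fingers": 0},{"dx": 30,"dy": -37.2,"az": -1.2,"fingers": 0},{"dx": 32.5,"dy": -40.3,"az": -1.31,"fingers": 0},{"dx": 34.2,"dy": -42.5,"az": -1.39,"fingers": 0},{"dx": 35,"dy": -43.5,"az": -1.43,"fingers": 0},{"dx": 35.15,"dy": -43.7,"az": -1.436,"fingers": 0},{"dx": 35.15,"dy": -43.7,"az": -1.436,"fingers": 0},{"dx": 35.15,"dy": -43.7,"az": -1.436,"fingers": 0}])

```text
validation failed for argument at $.ta...
```

```bash
python3 - <<'E'
from h import *
from cell import monitor,read_camera
np.set_printoptions(precision=3,suppress=True)
s=monitor.read_state(); M=R.from_rotvec(s["eef_rot"]).as_matrix()
print(s["clock"],s["position"],s["opening"],s["joint_positions"],np.degrees(np.arctan2(M[1,1],M[0,1])),M[:,2])
c=cv2.resize(read_camera("scene")[200:340,250:420,::-1],None,fx=4,fy=4,interpolation=cv2.INTER_CUBIC); cv2.imwrite("pics/above.png",c)
E
```

```text
0.1 [200.509 591.514 247.546] 85.31157130834286 [-1.312  0.412 -0.013  1.597  0.006  1.134 -0.082] 71.27917890654585 [-0.    -0.001 -1.   ]
```

View pics/above.png

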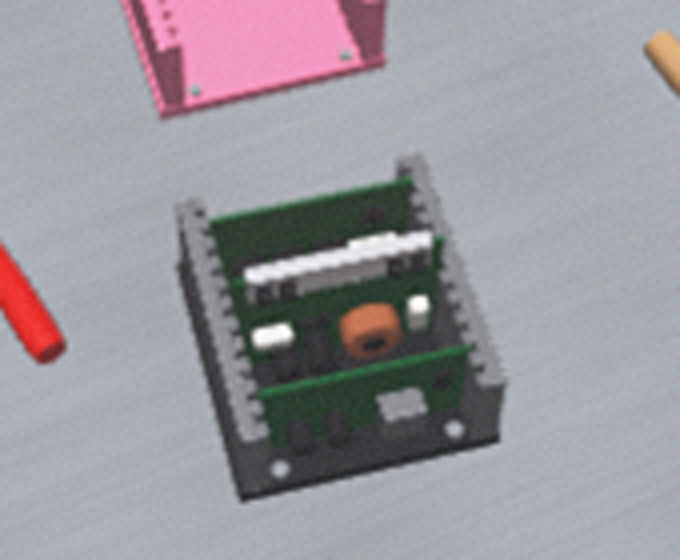

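The call was refused, so the arm hasn't moved. The picture shows the rack unchanged, with the bar at crop (245–432, 275–240). I'll resend with every field filled in.

>>> send_rows(targets=[{"dx": 1,"dy": -1.3,"dz": 0,"ax": 0,"ay": 0,"az": -0.05,"fingers": 0},{"dx": 3,"dy": -4,"dz": 0,"ax": 0,"ay": 0,"az": -0.13,"fingers": 0},{"dx": 6,"dy": -7.5,"dz": 0,"ax": 0,"ay": 0,"az": -0.24,"fingers": 0},{"dx": 9,"dy": -11,"dz": 0,"ax": 0,"ay": 0,"az": -0.36,"fingers": 0},{"dx": 12,"dy": -15,"dz": 0,"ax": 0,"ay": 0,"az": -0.48,"fingers": 0},{"dx": 15,"dy": -18.5,"dz": 0,"ax": 0,"ay": 0,"az": -0.6,"fingers": 0},{"dx": 18,"dy": -22.3,"dz": 0,"ax": 0,"ay": 0,"az": -0.72,"fingers": 0},{"dx": 21,"dy": -26,"dz": 0,"ax": 0,"ay": 0,"az": -0.84,"fingers": 0},{"dx": 24,"dy": -29.8,"dz": 0,"ax": 0,"ay": 0,"az": -0.96,"fingers": 0},{"dx": 27,"dy": -33.5,"dz": 0,"ax": 0,"ay": 0,"az": -1.08,"fingers": 0},{"dx": 30,"dy": -37.2,"dz": 0,"ax": 0,"ay": 0,"az": -1.2,"fingers": 0},{"dx": 32.5,"dy": -40.3,"dz": 0,"ax": 0,"ay": 0,"az": -1.31,"fingers": 0},{"dx": 34.2,"dy": -42.5,"dz": 0,"ax": 0,"ay": 0,"az": -1.39,"fingers": 0},{"dx": 35,"dy": -43.5,"dz": 0,"ax": 0,"ay": 0,"az": -1.43,"fingers": 0},{"dx": 35.15,"dy": -43.7,"dz": 0,"ax": 0,"ay": 0,"az": -1.436,"fingers": 0},{"dx": 35.15,"dy": -43.7,"dz": 0,"ax": 0,"ay": 0,"az": -1.436,"fingers": 0},{"dx": 35.15,"dy": -43.7,"dz": 0,"ax": 0,"ay": 0,"az": -1.436,"fingers": 0}])

```text
clock: 1.85
position: [551.2, 156.6, 248.1]
eef_rot: [-2.42, -2.001, 0.0]
wrist_force: [-0.3, 0.3, -0.3]
opening: 42.7
gripper_force: 0.0
```

```bash
cat > st.py <<'E'
from h import *
from cell import monitor
np.set_printoptions(precision=3,suppress=True)
s=monitor.read_state(); M=R.from_rotvec(s["eef_rot"]).as_matrix()
print(s["clock"],s["position"],s["opening"],s["gripper_force"],s["wrist_force"],s["joint_positions"],"y",M[:,1],"z",M[:,2])
E
python3 st.py
```

```text
1.85 [551.186 156.619 248.148] 42.739563827992484 0.0 [-0.277  0.302 -0.334] [-0.726  0.34   0.474  1.751 -0.173  1.093 -0.385] y [ 0.982 -0.188 -0.001] z [-0.001  0.001 -1.   ]
```

>>> send_rows(targets=[{"dx": 0.1,"dy": -0.1,"dz": -1,"ax": 0,"ay": 0,"az": 0,"fingers": 0},{"dx": 0.1,"dy": -0.1,"dz": -3,"ax": 0,"ay": 0,"az": 0,"fingers": 0},{"dx": 0.1,"dy": -0.1,"dz": -5.5,"ax": 0,"ay": 0,"az": 0,"fingers": 0},{"dx": 0.1,"dy": -0.1,"dz": -8,"ax": 0,"ay": 0,"az": 0,"fingers": 0},{"dx": 0.1,"dy": -0.1,"dz": -10.5,"ax": 0,"ay": 0,"az": 0,"fingers": 0},{"dx": 0.1,"dy": -0.1,"dz": -12.5,"ax": 0,"ay": 0,"az": 0,"fingers": 0},{"dx": 0.1,"dy": -0.1,"dz": -13.7,"ax": 0,"ay": 0,"az": 0,"fingers": 0},{"dx": 0.1,"dy": -0.1,"dz": -14.2,"ax": 0,"ay": 0,"az": 0,"fingers": 0},{"dx": 0.1,"dy": -0.1,"dz": -14.2,"ax": 0,"ay": 0,"az": 0,"fingers": 0},{"dx": 0.1,"dy": -0.1,"dz": -14.2,"ax": 0,"ay": 0,"az": 0,"fingers": 0}])

```text
clock: 2.85
position: [553.6, 154.1, 107.0]
eef_rot: [2.424, 1.998, 0.002]
wrist_force: [0.1, -0.0, 0.8]
opening: 42.9
gripper_force: 0.0
```

```bash
python3 st.py; python3 - <<'E'
from cell import read_camera
import cv2,numpy as np
a=cv2.resize(read_camera("scene")[200:320,270:390,::-1],(400,400),interpolation=cv2.INTER_CUBIC)
b=cv2.resize(read_camera("top")[180:280,265:365,::-1],(400,400),interpolation=cv2.INTER_CUBIC)
cv2.imwrite("pics/down.png",np.hstack([a,b]))
E
```

```text
2.85 [553.637 154.138 107.031] 42.91020024860876 0.0 [ 0.069 -0.004  0.792] [-0.664  0.509  0.413  1.881 -0.275  0.806 -0.298] y [ 0.982 -0.191  0.001] z [ 0.001  0.    -1.   ]
```

View pics/down.png

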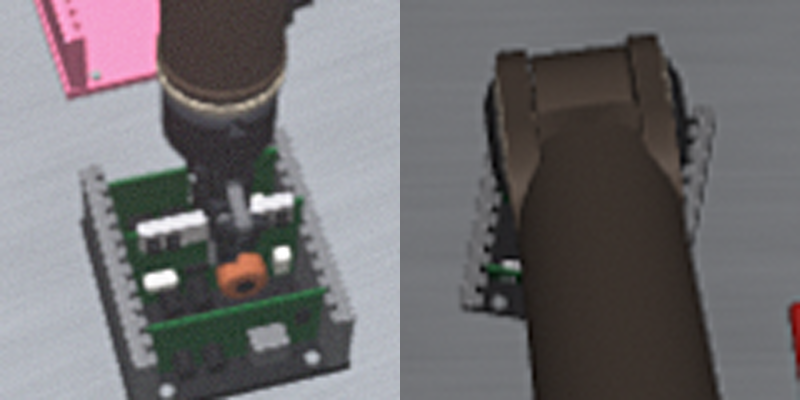

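The front finger stands before the bar near its middle, at crop (228,225), with the bar spanning 140 to 293. Closing now.

>>> send_rows(targets=[{"dx": 0,"dy": 0,"dz": 0,"ax": 0,"ay": 0,"az": 0,"fingers": 0.3},{"dx": 0,"dy": 0,"dz": 0,"ax": 0,"ay": 0,"az": 0,"fingers": 0.5},{"dx": 0,"dy": 0,"dz": 0,"ax": 0,"ay": 0,"az": 0,"fingers": 0.6},{"dx": 0,"dy": 0,"dz": 0,"ax": 0,"ay": 0,"az": 0,"fingers": 0.7},{"dx": 0,"dy": 0,"dz": 0,"ax": 0,"ay": 0,"az": 0,"fingers": 0.8},{"dx": 0,"dy": 0,"dz": 0,"ax": 0,"ay": 0,"az": 0,"fingers": 1},{"dx": 0,"dy": 0,"dz": 0,"ax": 0,"ay": 0,"az": 0,"fingers": 1},{"dx": 0,"dy": 0,"dz": 0,"ax": 0,"ay": 0,"az": 0,"fingers": 1},{"dx": 0,"dy": 0,"dz": 0,"ax": 0,"ay": 0,"az": 0,"fingers": 1}])

```text
clock: 3.85
position: [552.9, 154.0, 106.5]
eef_rot: [-2.424, -1.998, 0.0]
wrist_force: [-2.2, 0.3, 5.1]
opening: 9.2
gripper_force: 58.9
```

>>> send_rows(targets=[{"dx": 0,"dy": 0,"dz": 0.3,"ax": 0,"ay": 0,"az": 0,"fingers": 1},{"dx": 0,"dy": 0,"dz": 1,"ax": 0,"ay": 0,"az": 0,"fingers": 1},{"dx": 0,"dy": 0,"dz": 2,"ax": 0,"ay": 0,"az": 0,"fingers": 1},{"dx": 0,"dy": 0,"dz": 3.2,"ax": 0,"ay": 0,"az": 0,"fingers": 1},{"dx": 0,"dy": 0,"dz": 4.5,"ax": 0,"ay": 0,"az": 0,"fingers": 1},{"dx": 0,"dy": 0,"dz": 6,"ax": 0,"ay": 0,"az": 0,"fingers": 1},{"dx": 0,"dy": 0,"dz": 7.5,"ax": 0,"ay": 0,"az": 0,"fingers": 1},{"dx": 0,"dy": 0,"dz": 9,"ax": 0,"ay": 0,"az": 0,"fingers": 1},{"dx": 0,"dy": 0,"dz": 10.5,"ax": 0,"ay": 0,"az": 0,"fingers": 1},{"dx": 0,"dy": 0,"dz": 12,"ax": 0,"ay": 0,"az": 0,"fingers": 1},{"dx": 0,"dy": 0,"dz": 13.2,"ax": 0,"ay": 0,"az": 0,"fingers": 1},{"dx": 0,"dy": 0,"dz": 14,"ax": 0,"ay": 0,"az": 0,"fingers": 1},{"dx": 0,"dy": 0,"dz": 14,"ax": 0,"ay": 0,"az": 0,"fingers": 1},{"dx": 0,"dy": 0,"dz": 14,"ax": 0,"ay": 0,"az": 0,"fingers": 1}])

```text
clock: 5.25
position: [552.9, 153.9, 246.1]
eef_rot: [-2.424, -1.998, 0.0]
wrist_force: [-0.4, -0.4, -2.9]
opening: 9.2
gripper_force: 58.6
```

```bash
python3 st.py; python3 - <<'E'
from cell import read_camera
import cv2,numpy as np
a=cv2.resize(read_camera("scene")[180:330,250:400,::-1],(600,600),interpolation=cv2.INTER_CUBIC)
cv2.imwrite("pics/lift.png",a)
E
```

```text
5.25 [552.896 153.934 246.061] 9.248941026379153 58.58814775943756 [-0.432 -0.434 -2.883] [-0.724  0.344  0.478  1.751 -0.176  1.089 -0.38 ] y [ 0.982 -0.191 -0.   ] z [-0. -0. -1.]
```

View pics/lift.png

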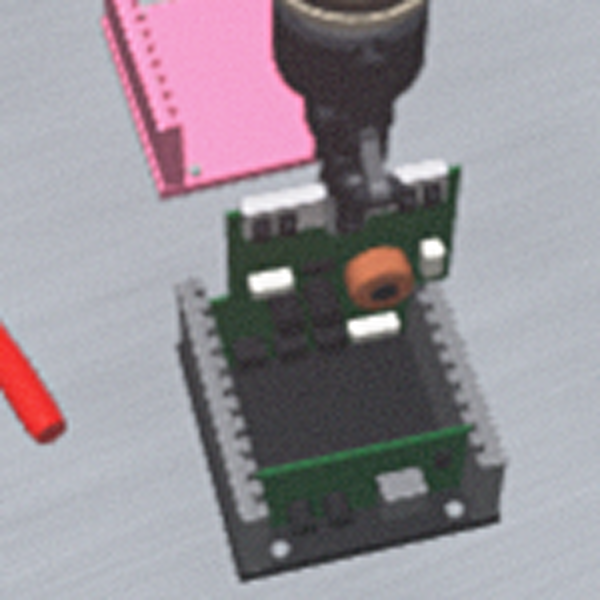

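The board is drawn clear and hangs upright, with the bar held near its middle at crop (350,195). Next I carry it to the lens while turning it.

>>> send_rows(targets=[{"dx": 0,"dy": -0.5,"dz": 0.2,"ax": 0,"ay": 0,"az": 0,"fingers": 1},{"dx": 0,"dy": -1.8,"dz": 0.5,"ax": 0,"ay": -0.02,"az": 0.01,"fingers": 1},{"dx": 0,"dy": -4,"dz": 1,"ax": 0,"ay": -0.06,"az": 0.03,"fingers": 1},{"dx": 0,"dy": -6.5,"dz": 1.5,"ax": 0,"ay": -0.1,"az": 0.05,"fingers": 1},{"dx": 0,"dy": -9,"dz": 2,"ax": 0,"ay": -0.14,"az": 0.07,"fingers": 1},{"dx": 0,"dy": -11.5,"dz": 2.5,"ax": 0,"ay": -0.18,"az": 0.09,"fingers": 1},{"dx": 0,"dy": -14,"dz": 2.7,"ax": 0,"ay": -0.22,"az": 0.11,"fingers": 1},{"dx": 0,"dy": -16.5,"dz": 2.7,"ax": 0,"ay": -0.26,"az": 0.13,"fingers": 1},{"dx": 0,"dy": -19,"dz": 2.7,"ax": -0.005,"ay": -0.31,"az": 0.16,"fingers": 1},{"dx": 0,"dy": -21.5,"dz": 2.7,"ax": -0.005,"ay": -0.36,"az": 0.18,"fingers": 1},{"dx": 0.3,"dy": -24,"dz": 2.7,"ax": -0.006,"ay": -0.41,"az": 0.21,"fingers": 1},{"dx": 0.5,"dy": -26.5,"dz": 2.7,"ax": -0.007,"ay": -0.46,"az": 0.235,"fingers": 1},{"dx": 0.7,"dy": -29,"dz": 2.7,"ax": -0.008,"ay": -0.51,"az": 0.26,"fingers": 1},{"dx": 0.9,"dy": -31.5,"dz": 2.7,"ax": -0.009,"ay": -0.56,"az": 0.285,"fingers": 1},{"dx": 1,"dy": -34,"dz": 2.7,"ax": -0.01,"ay": -0.6,"az": 0.31,"fingers": 1},{"dx": 1,"dy": -36,"dz": 2.7,"ax": -0.01,"ay": -0.64,"az": 0.33,"fingers": 1},{"dx": 1,"dy": -37.6,"dz": 2.7,"ax": -0.01,"ay": -0.66,"az": 0.34,"fingers": 1},{"dx": 1.1,"dy": -38.4,"dz": 2.7,"ax": -0.01,"ay": -0.667,"az": 0.341,"fingers": 1},{"dx": 1.1,"dy": -38.4,"dz": 2.7,"ax": -0.01,"ay": -0.667,"az": 0.341,"fingers": 1},{"dx": 1.1,"dy": -38.4,"dz": 2.7,"ax": -0.01,"ay": -0.667,"az": 0.341,"fingers": 1}])

```text
clock: 7.3
position: [563.3, -230.6, 273.0]
eef_rot: [1.702, 2.002, 0.689]
wrist_force: [0.2, 1.4, -4.1]
opening: 8.6
gripper_force: 58.7
```

```bash
python3 st.py; python3 - <<'E'
from cell import read_camera
import cv2,numpy as np
a=cv2.resize(read_camera("scene")[230:430,110:310,::-1],(400,400),interpolation=cv2.INTER_CUBIC)
b=cv2.resize(read_camera("top")[80:280,360:560,::-1],(400,400),interpolation=cv2.INTER_CUBIC)
cv2.imwrite("pics/final.png",np.hstack([a,b]))
E
```

```text
7.3 [ 563.253 -230.558  273.021] 8.647255115852836 58.70031237602234 [ 0.24   1.442 -4.125] [ 0.022  0.162  0.566  2.093 -0.993  0.614  1.475] y [0.778 0.127 0.615] z [ 0.607  0.099 -0.788]
```

View pics/final.png

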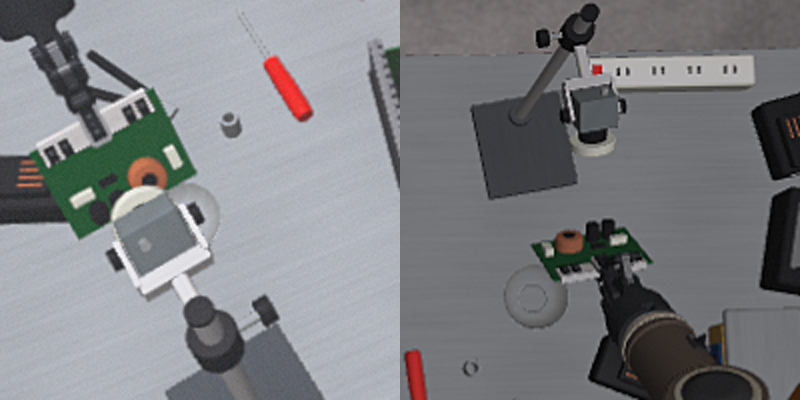

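```bash
python3 - <<'E'
from h import *
from cell import monitor
np.set_printoptions(precision=1,suppress=True)
s=monitor.read_state(); M=R.from_rotvec(s["eef_rot"]).as_matrix()
x=M[:,1];z=-M[:,2];y=np.cross(z,x);c=s["position"]-44.5*z
P=[c+a*65*y+b*50*z for a,b in((-1,1),(1,1),(1,-1),(-1,-1))]
print("scene",((proj("scene",P)-[110,230])*2).tolist()); print("top",((proj("top",P)-[360,80])*2+[400,0]).tolist())
# triangulated observed corners
S=lambda a,b:(a/2+110,b/2+230); T=lambda a,b:((a-400)/2+360,b/2+80)
tl,e1=tri(S(33,155),T(652,262)); tr,e2=tri(S(150,88),T(560,278)); br,e3=tri(S(195,172),T(533,243)); 
print(tl,tr,br,e1,e2,e3); m=(tl+br)/2; yy=tr-tl; zz=tr-br; n=np.cross(yy,zz);n/=np.linalg.norm(n)
print("len",np.linalg.norm(yy),np.linalg.norm(zz),"mid",m,"pred",c,"n",n)
t,w=np.radians(38),np.radians(9.3); X=np.array([np.cos(t)*np.cos(w),np.cos(t)*np.sin(w),np.sin(t)])
print("angle",np.degrees(np.arccos(n@X)), "offset in lens axis", (np.array([707,-207,331])-m)@X, (m-[707,-207,331])+X*150)
E
```

```text
scene [[30.018098242736528, 154.02367100140123], [154.37574273289573, 88.07862165363804], [198.44338011360725, 173.72223448170075], [79.94232286114703, 240.41511745825187]]
top [[654.1840626902513, 260.7573631538822], [554.7822259309046, 279.20805945048596], [531.8224231952852, 243.02891629298114], [625.3405162218007, 225.73048740724875]]
[ 570.2 -292.6  273.2] [ 551.  -170.5  282.1] [ 609.9 -157.5  202.4] 0.2068040553881801 1.9110084015637083 1.7923300068562475
len 123.93306662798021 99.92089842346253 mid [ 590.1 -225.1  237.8] pred [ 590.9 -225.   238.2] n [0.8 0.1 0.6]
angle 2.93932617632574 offset in lens axis 150.63425627428919 [-0.3  1.  -0.9]
```

The measured corners agree with the prediction: mid-point within 1 mm and facing angle within 3°. I'll let it settle, then hand in.

>>> send_rows(targets=[{"dx": 0,"dy": 0,"dz": 0,"ax": 0,"ay": 0,"az": 0,"fingers": 1},{"dx": 0,"dy": 0,"dz": 0,"ax": 0,"ay": 0,"az": 0,"fingers": 1},{"dx": 0,"dy": 0,"dz": 0,"ax": 0,"ay": 0,"az": 0,"fingers": 1},{"dx": 0,"dy": 0,"dz": 0,"ax": 0,"ay": 0,"az": 0,"fingers": 1},{"dx": 0,"dy": 0,"dz": 0,"ax": 0,"ay": 0,"az": 0,"fingers": 1}])

```text
clock: 7.9
position: [564.2, -230.0, 273.3]
eef_rot: [1.701, 2.002, 0.69]
wrist_force: [-0.1, 0.7, -3.1]
opening: 8.6
gripper_force: 58.7
```

```bash
python3 st.py; python3 -c "
from cell import close_job; print(close_job())"
```

```text
7.9 [ 564.187 -229.964  273.315] 8.556108254617103 58.700711131095886 [-0.143  0.744 -3.058] [ 0.021  0.163  0.565  2.092 -0.995  0.615  1.476] y [0.777 0.127 0.616] z [ 0.608  0.1   -0.788]
the job is handed in; nothing more can be done
None
```

The job is handed in at 7.9 s, no verdict came back: the board is held by its bar, its component side about 3° off square to the lens and, by my measurement, centred within 2 mm at about 150 mm.

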